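Lay out the tea service on the kitchen shelf

TASK

Lay out the tea service one piece at a time, in this order: the sugar pot in the middle of the small coaster, the small lid on the sugar pot, the tea cup in the middle of the large coaster, the steel strainer down into the tea cup, and last the large lid on top of the strainer. Set each piece down gently rather than dropping it, have them all upright and properly seated, and leave the plate stack, the chopstick caddy and the glass bowl where they are.

Things in the scene. Friction and masses are not known exactly. Their poses are not given: they have to be found in the camera images.
- small_coaster: the smaller of two flat round cork coasters, 76 mm across and 6 mm thick, fixed to the shelf; origin at the centre of its underside, z up
- big_coaster: the larger of two flat round cork coasters, 110 mm across and 6 mm thick, fixed to the shelf; origin at the centre of its underside, z up
- pot: sugar pot: the low open white ceramic pot without handle, straight-sided, 56 mm outside diameter, 44 mm tall, wall 4 mm (mouth 48 mm wide), about 0.15 kg; starts upright; origin at the centre of its underside, z up
- small_lid: smaller wooden lid: a plug below (6 mm deep, 34 mm wide at its foot, 40 mm above) that enters the pot's mouth, a disc 54 mm across and 8 mm thick, a round knob 20 mm across; 40 mm tall, 0.05 kg. Starts standing on its plug: knob at heights 14 to 40 mm. Origin: centre of the plug's underside, z up. Seated, the disc rests on the rim, origin 38 mm above the pot's origin
- cup: tea cup: the tall open white ceramic cup without handle, straight-sided, 64 mm outside diameter, 66 mm tall, wall 4 mm (mouth 56 mm wide), about 0.25 kg; starts upright; origin at the centre of its underside, z up
- strainer: steel tea strainer: open tapering basket, outside 38 mm wide at the bottom, 51 mm at the top, 50 mm tall, with a collar 66 mm across round its top (heights 38 to 50 mm) to grip it by; mouth 47 mm wide; 0.09 kg; starts upright. Origin: centre of its underside, z up. Seated, the collar rests on the cup's rim, origin 28 mm above the cup's origin
- big_lid: larger wooden lid: a plug below (6 mm deep, 34 mm wide at its foot, 40 mm above) that enters the strainer's mouth, a disc 72 mm across and 8 mm thick, a bar handle 44 mm long (lid's x) by 14 mm wide (y); 40 mm tall, 0.09 kg. Starts standing on its plug: bar at heights 14 to 40 mm. Origin: centre of the plug's underside, z up. Seated, origin 44 mm above the strainer's origin
- plates: bystander: a stack of five white ceramic plates, 170 mm across, 47 mm tall, 2 kg; origin at the centre of its underside
- caddy: bystander: a square black plastic chopstick caddy 90 x 90 mm, 120 mm tall, with chopsticks standing out of it to about 210 mm; origin at the centre of its underside
- bowl: bystander: an open glass bowl, 150 mm across the rim, 65 mm tall; origin at the centre of its underside

How it is judged:
On the way, in this order (a step that is already met when the one before it is completed fails the run):
1. The sugar pot stands on the small coaster, let go (z of pot in the frame of small_coaster between 0.004 and 0.009 m and horizontal distance between pot and small_coaster below 0.012 m and angle between pot's own z axis and vertical below 0.1 rad and contact force between the fingers and pot below 0.3 N and linear speed of pot below 0.03 m/s), for 0.2 s.
2. The small lid is seated on the sugar pot, let go (z of small_lid in the frame of pot between 0.035 and 0.041 m and horizontal distance between small_lid and pot below 0.007 m and angle between small_lid's own z axis and vertical below 0.1 rad and contact force between the fingers and small_lid below 0.3 N and linear speed of small_lid below 0.03 m/s), for 0.2 s.
3. The tea cup stands on the large coaster, let go (z of cup in the frame of big_coaster between 0.004 and 0.009 m and horizontal distance between cup and big_coaster below 0.015 m and angle between cup's own z axis and vertical below 0.1 rad and contact force between the fingers and cup below 0.3 N and linear speed of cup below 0.03 m/s), for 0.2 s.
4. The strainer hangs in the tea cup, let go (z of strainer in the frame of cup between 0.025 and 0.031 m and horizontal distance between strainer and cup below 0.008 m and angle between strainer's own z axis and vertical below 0.1 rad and contact force between the fingers and strainer below 0.3 N and linear speed of strainer below 0.03 m/s), for 0.2 s.
5. The large lid is seated on the strainer, let go (z of big_lid in the frame of strainer between 0.041 and 0.047 m and horizontal distance between big_lid and strainer below 0.007 m and angle between big_lid's own z axis and vertical below 0.1 rad and contact force between the fingers and big_lid below 0.3 N and linear speed of big_lid below 0.03 m/s), for 0.2 s.
At the end, for the whole second after the job is handed in: Pot within 12 mm of the small coaster's centre and cup within 15 mm of the large one's, standing on them; small lid on pot (7 mm), strainer in cup (8 mm), large lid on strainer (7 mm), seated within 3 mm of height; all upright within 0.1 rad, released, at rest (all of step 1 and all of step 2 and all of step 3 and all of step 4 and all of step 5); the robot touches nothing.
It fails at once if The plate stack, the chopstick caddy or the glass bowl is moved by more than 30 mm (distance of any of plates, caddy, bowl from where it was at the start of the episode above 0.03 m).
It fails at once if The sugar pot is slammed on its coaster (over 40 N) (contact force between pot and small_coaster above 40 N).
It fails at once if The tea cup is slammed on its coaster (over 40 N) (contact force between cup and big_coaster above 40 N).
It fails at once if A piece of the tea service is dropped (falls freely, untouched by the fingers, faster than 0.45 m/s, as after about 10 mm) ((linear speed of pot above 0.45 m/s and contact force between the fingers and pot below 0.1 N) or (linear speed of small_lid above 0.45 m/s and contact force between the fingers and small_lid below 0.1 N) or (linear speed of cup above 0.45 m/s and contact force between the fingers and cup below 0.1 N) or (linear speed of strainer above 0.45 m/s and contact force between the fingers and strainer below 0.1 N) or (linear speed of big_lid above 0.45 m/s and contact force between the fingers and big_lid below 0.1 N)).
It also fails if it takes over 144 s, if anything falls off the work surface, if the arm or the gripper's body presses on something with over 40 N, if the wrist force passes 120 N, or if a joint passes its speed limit or range.

ROBOT

A 7-joint arm with a two-finger parallel gripper is mounted at the origin on the work surface. World frame = base frame: x ahead of the robot, y to its left, z up, the work surface at z = 0. Lengths are in m, angles in rad, forces in N, time in s.
With the tool pointing down it reaches from about 0.425 to 0.825 m from the base axis. Payload 3.6 kg.
Tool frame: the origin (TCP) lies at the very end of the fingers, on their centre line; the grasp point (between the pads) lies 19 mm behind it; z points along the fingers, y is the line along which they close (so a half turn about z gives the same grasp; the last joint's range is limited). The gripper opens to 93 mm and grips with 3 to 60 N. Pads are 15 mm wide; open, the fingers measure 128 mm over their backs; the gripper's body (75 mm by 188 mm) begins 65 mm behind the grasp point.
Start: joints at [1.089, 0.615, -0.013, 1.423, 0.008, 1.103, -0.04], TCP at [0.286, -0.584, 0.219] pointing down, gripper open.
Joint ranges: [-3.12, 3.12], [-0.3, 2.06], [-1.34, 1.32], [0.26, 2.42], [-1.36, 4.5], [0.01, 1.98], [-2.84, 2.84]. Speed limits (rad/s): [2.79, 2.79, 3.14, 3.14, 3.14, 3.14, 3.14].

INTERFACE

Orientations are given as a unit quaternion [x, y, z, w].
In Python, from workcell import manip gives the robot as it stands.
- The arm moves only by the tool send_rows, never from a script. Its argument "increments" is a list of rows, each a list of 7 numbers: the turn, a rotation vector about the tool's x, y, z in units of 8 degrees (1.0 is 8 degrees), then the shift along the tool's x, y, z in units of 40 mm (1.0 is 40 mm), then the opening, from 0 (shut) to 1 (fully open). A call has 1 to 12 rows; each row shifts and turns the commanded pose from where the row before left it, along the tool's axes as they then stand; what a row does not reach is not made up. A row lasts 1/10 s, in which the tool goes at most 50 mm and 8.59 degrees, less where a joint would pass 70% of its speed; a pose out of reach is approached as far as the arm can. A call is refused whole if a number of a shift passes 1 or a number of a turn 1, either way. A call with a gripper value outside its range is refused whole. The fingers move at their own pace and stop on an object; "newtons" is the grip in N (left out, the last holds). Time passes only in rows, so rows that do not move let the fingers close. It gives the time, the measured TCP pose, the force, the opening and the grip force at its end, in the units of the state.
- manip.observe(): the state, without advancing time (a new reading comes with each control period).
- manip.read_camera(name): name is "scene" or "top"; returns the picture (400x640x3 uint8, blue, green, red); there is no depth.
- manip.get_calibration(name): a dict with "fov_y" (degrees; the focal length in pixels is half the picture's height over the tangent of half this angle, whatever the lens; pixels are square), "cx", "cy" (the principal point, pixels), "k1" (the pictures are not rectified: a ray, as slopes to the right and down, at radius r is drawn at 1 + k1 r^2 times it, then the intrinsics apply), "rvec" (rotation vector, rad) and "tvec" (3), from world to camera coordinates, as OpenCV has them. Camera axes: x right, y down, z forward; pixel columns grow to the right and rows downward; lengths in m; the calibration is good to about 2 mm. A picture is of the moment at which its call begins. get_calibration takes no time and is no camera call.
- manip.close_job(): hands the job in; it is judged then, once.
The state is a dict: "time_s": time; "joint_positions": joint angles; "joint_velocities": joint speeds; "joint_efforts": joint torques, N m; "tool_pos": TCP position; "tcp_rot": TCP orientation; "wrist_force": force on the tool from outside, world axes, zero at the start; "wrist_torque": the same for the moment, N m; "finger_gap": finger opening in m; "grip_force": force on a finger pad.
Only numpy, scipy, OpenCV 4.12 (cv2) and the standard library are available. Lean on these libraries where they do the work, as an engineer would, in place of code of your own. Each camera call takes 0.05 s, during which the arm holds its last target. There are 200 camera calls.

## Working session

There is one attempt and no reset: what is moved stays moved. The work goes in short steps, Python scripts to look and compute and a tool call to move; the robot and the scene stay as the last step left them, time stands still between calls to the robot, and variables do not carry over. Pictures are saved under pics/ and viewed, at most 14 in all, crops included, and the job is handed in when it is done.

Besides the shell and the picture viewer there is one more tool, called after "Request:" as name(argument=value, ...) on one line, values as JSON. send_rows: Moves the arm, as the interface text tells. Its arguments: {"type":"object","properties":{"increments":{"type":"array"},"newtons":{"type":"number"}},"required":["increments"]}

```bash
mkdir -p pics; ls
python3 - <<'E'
from workcell import manip
import cv2
for n in("scene","top"):
    print(manip.get_calibration(n)); cv2.imwrite(f"pics/{n}0.png",manip.read_camera(n))
print(manip.observe())
E
```

```text
pics
{'fov_y': 51.7581444032117, 'cx': 325.72864615417103, 'cy': 197.63607629021044, 'k1': -0.05945128801191794, 'rvec': array([ 1.71503854,  2.08691636, -0.61934124]), 'tvec': array([ 0.07347334, -0.47308   ,  1.37711464])}
{'fov_y': 52.30465811501032, 'cx': 311.5006454109022, 'cy': 200.50291618626298, 'k1': -0.10482143445860695, 'rvec': array([ 2.16116262, -2.13323005,  0.14050253]), 'tvec': array([0.03148309, 0.62094186, 1.02395008])}
{'time_s': 0.1, 'joint_positions': array([ 1.08852033,  0.61583026, -0.01258832,  1.42469822,  0.00809908,
        1.10339341, -0.0403683 ]), 'joint_velocities': array([-9.73528800e-04, -4.00185970e-03,  3.08289710e-04, -4.32044875e-03,
       -1.89793854e-03,  1.26555393e-04, -5.57722439e-05]), 'joint_efforts': array([ 1.39609110e-03, -4.60042727e+01,  2.10228818e-01, -1.66244835e+01,
       -6.11973368e-02,  1.70131942e-02,  1.00137174e-04]), 'tool_pos': array([ 0.28579537, -0.58302652,  0.21760545]), 'tcp_rot': array([ 9.74136784e-01,  2.25956253e-01, -2.78223538e-04, -1.10501152e-03]), 'wrist_force': array([1.25985866, 0.79095761, 0.18436595]), 'wrist_torque': array([-0.04061749,  0.01412691, -0.01705535]), 'grip_force': 0.0, 'finger_gap': 0.092829832832233}
```

View pics/scene0.png

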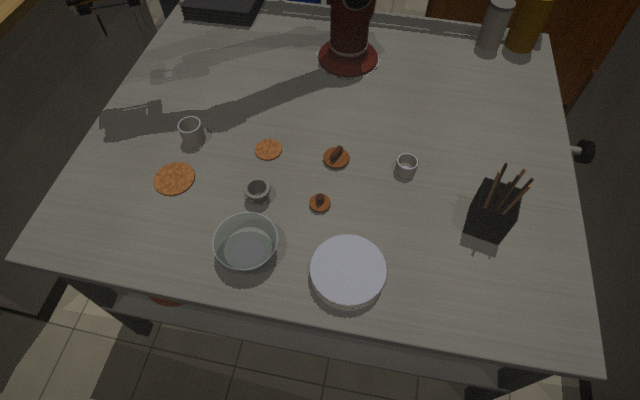

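View pics/top0.png

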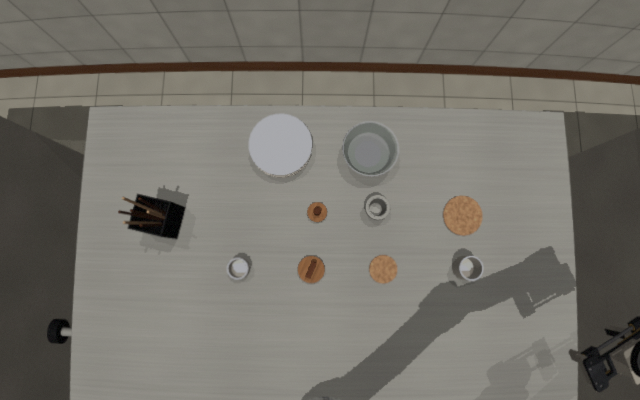

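```bash
cat > h.py <<'E'
import numpy as np, cv2
from scipy.optimize import least_squares
from workcell import manip
def cal(n):
    c=manip.get_calibration(n); f=200/np.tan(np.radians(c['fov_y']/2))
    return np.array([[f,0,c['cx']],[0,f,c['cy']],[0,0,1]]),np.array([c['k1'],0,0,0.]),c['rvec'],c['tvec']
C={n:cal(n) for n in("scene","top")}
def proj(n,P):
    K,d,r,t=C[n]; return cv2.projectPoints(np.array(P,float).reshape(-1,3),r,t,K,d)[0].reshape(-1,2)
def plane(n,uv,z):
    K,d,r,t=C[n]; R=cv2.Rodrigues(r)[0]
    p=cv2.undistortPoints(np.array(uv,float).reshape(1,1,2),K,d).ravel()
    v=R.T@np.array([*p,1]); c=-R.T@t; return c+v*(z-c[2])/v[2]
def tri(s,t):
    x0=plane("top",t,0.03)
    f=lambda x:np.r_[proj("scene",x)[0]-s,proj("top",x)[0]-t]
    q=least_squares(f,x0); return q.x,np.abs(q.fun).max()
def circ(x,y,z,rad):
    a=np.linspace(0,2*np.pi,48); return np.c_[x+rad*np.cos(a),y+rad*np.sin(a),a*0+z]
E
python3 - <<'E'
from h import *
for n,s,t in [("pot rim",(406.5,159.5),(238,267)),("slid knob",(320,198),(317.5,211)),("cup rim",(190,125),(471,267)),("strainer top",(258,186),(377,206)),("blid bar",(337,152),(311,268.5)),("sc",(268,149),(383,269)),("bc",(174.5,178),(463,215.5)),("plates",(348,270),(281,146)),("bowl",(246,234),(371,149))]:
    x,e=tri(s,t); print(n,x.round(4),round(e,2))
a=cv2.imread("pics/top0.png")[190:290,220:490]; b=cv2.imread("pics/scene0.png")[110:215,150:420]
up=lambda i:cv2.resize(i,None,fx=2.95,fy=2.8,interpolation=cv2.INTER_CUBIC)
cv2.imwrite("pics/crop0.png",cv2.convertScaleAbs(np.vstack([up(a),up(b)]),alpha=1.4))
E
```

```text
pot rim [0.4451 0.2259 0.051 ] 0.24
slid knob [0.594  0.0252 0.031 ] 0.66
cup rim [ 0.4506 -0.3678  0.0639] 0.96
strainer top [ 0.6059 -0.1283  0.0571] 0.63
blid bar [0.4437 0.0405 0.0356] 0.79
sc [ 0.4437 -0.153   0.0029] 0.18
bc [ 0.5892 -0.3739  0.0027] 0.65
plates [0.7702 0.1258 0.0295] 0.54
bowl [ 0.7511 -0.1107  0.0792] 0.7
```

View pics/crop0.png

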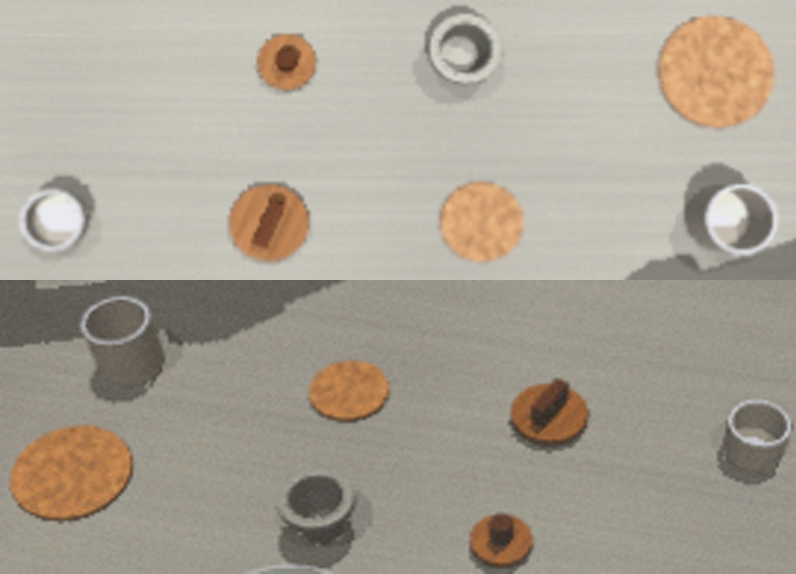

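```bash
cat > m.py <<'E'
from h import *
for n,s,t in [("pot rim",(407.3,161.1),(238.5,268.6)),("slid disc",(319.8,202.9),(317.3,212.1)),("cup rim",(189.3,124.6),(471.4,268.4)),("strainer top",(257.5,188.6),(377.3,207)),("blid disc",(336.4,157.5),(311.4,268.9)),("sc",(268.1,149.5),(383.2,268.9)),("bc",(174,178.6),(462.9,215.4))]:
    x,e=tri(s,t); print(n,x.round(4),round(e,2))
# bar yaw: dark pixels versus box silhouette
M={}
for n,c in(("top",(311,268)),("scene",(337,153))):
    im=cv2.imread(f"pics/{n}0.png").astype(int); m=np.zeros((400,640),np.uint8)
    x,y=c; w=im[y-13:y+13,x-13:x+13]
    r=w[...,2]; warm=(r-w[...,0]>8); m[y-13:y+13,x-13:x+13]=(warm&(r<(100 if n=="top" else 75)))
    M[n]=m; print(n,m.sum(), np.percentile(r,[5,20,50,80]))
def sil(n,x,y,a):
    P=np.array([[i*.022,j*.007,k] for i in(-1,1) for j in(-1,1) for k in(.014,.04)])
    c,s=np.cos(a),np.sin(a); Q=np.c_[x+c*P[:,0]-s*P[:,1],y+s*P[:,0]+c*P[:,1],P[:,2]]
    h=cv2.convexHull(proj(n,Q).astype(np.float32)); z=np.zeros((400,640),np.uint8)
    cv2.fillConvexPoly(z,np.int32(h*16),1,shift=4); return z
best=max(((sum((sil(n,x,y,a)&M[n]).sum()/(sil(n,x,y,a)|M[n]).sum() for n in M),x,y,np.degrees(a)) for a in np.radians(np.arange(-90,90,5)) for x in np.arange(.436,.456,.003) for y in np.arange(.032,.05,.003)))
print(best)
E
python3 m.py
```

```text
pot rim [0.4406 0.2281 0.0392] 0.8
slid disc [0.5937 0.0249 0.0078] 0.44
cup rim [ 0.4473 -0.3708  0.0612] 0.56
strainer top [ 0.605  -0.1314  0.0437] 0.52
blid disc [0.442  0.0394 0.0098] 0.71
sc [ 0.4438 -0.1535  0.0008] 0.36
bc [ 5.899e-01 -3.751e-01  5.000e-04] 0.42
top 112 [ 85. 106. 131. 136.]
scene 146 [ 44.75  71.   108.   112.  ]
(np.float64(1.48620971558883), np.float64(0.445), np.float64(0.038000000000000006), np.float64(-20.0))
```

Request:
send_rows(increments=[[0, 0, 1, 0, 0, 0, 1], [0, 0, 1, 0, 0, 0, 1], [0, 0, 1, 0, 0, 0, 1], [0, 0, 0.27, 0, 0, 0, 1], [0, 0, 0, 0.5, -0.9, 0, 1], [0, 0, 0, 0.5, -0.9, 0, 1], [0, 0, 0, 0.5, -0.9, 0, 1], [0, 0, 0, 0.5, -0.9, 0, 1], [0, 0, 0, 0.5, -0.9, 0, 1], [0, 0, 0, 0.5, -0.9, 0, 1], [0, 0, 0, 0.5, -0.9, 0, 1], [0, 0, 0, 0.4, -0.9, 0, 1]], newtons=15)

```text
time_s: 1.3
tool_pos: [0.4432, -0.2937, 0.2183]
tcp_rot: [1.0, 0.0, -0.0, -0.0]
wrist_force: [0.1, -0.3, -0.0]
finger_gap: 0.093
grip_force: 0.0
```

```bash
sed -i 's/for n,s,t in \[/for n,s,t in [/; s/x,e=tri(s,t); print(n,x.round(4),round(e,2))/s=np.array(s)-.33;t=np.array(t)-.33;x,e=tri(s,t);z={"pot rim":.044,"slid disc":.01,"cup rim":.066,"strainer top":.048,"blid disc":.01,"sc":.005,"bc":.005}[n];print(n,x.round(4),round(e,2),plane("top",t,z).round(4),plane("scene",s,z).round(4))/' m.py; sed -i 's/np.arange(-90,90,5)/np.arange(-36,0,2)/' m.py; python3 m.py
```

```text
pot rim [0.4415 0.2277 0.0417] 0.49 [0.4417 0.2261 0.044 ] [0.4431 0.2288 0.044 ]
slid disc [0.5945 0.025  0.0105] 0.13 [0.5946 0.0247 0.01  ] [0.5941 0.0253 0.01  ]
cup rim [ 0.4484 -0.3697  0.0637] 0.25 [ 0.4486 -0.3694  0.066 ] [ 0.4503 -0.3676  0.066 ]
strainer top [ 0.6058 -0.131   0.0462] 0.22 [ 0.6057 -0.1313  0.048 ] [ 0.6069 -0.1298  0.048 ]
blid disc [0.443  0.0395 0.0125] 0.39 [0.4431 0.0385 0.01  ] [0.4409 0.0402 0.01  ]
sc [ 0.4449 -0.1529  0.0036] 0.05 [ 0.445  -0.1528  0.005 ] [ 0.446  -0.1523  0.005 ]
bc [ 0.5908 -0.374   0.0033] 0.14 [ 0.5907 -0.3737  0.005 ] [ 0.5918 -0.3726  0.005 ]
top 112 [ 85. 106. 131. 136.]
scene 146 [ 44.75  71.   108.   112.  ]
(np.float64(1.4903748733535966), np.float64(0.445), np.float64(0.038000000000000006), np.float64(-22.0))
```

Request:
send_rows(increments=[[0, 0, 0, 0, -1, 0, 1], [0, 0, 0, 0, -1, 0, 1], [0, 0, 0, 0, -1, 0, 1], [0, 0, 0, 0, -1, 0, 1], [0, 0, 0, 0, -1, 0, 1], [0, 0, 0, 0, -1, 0, 1], [0, 0, 0, 0, -1, 0, 1], [0, 0, 0, 0, -1, 0, 1], [0, 0, 0, 0, -1, 0.5, 1], [0, 0, 0, 0, -1, 0.5, 1], [0, 0, 0, 0, -1, 0.5, 1], [0, 0, 0, 0, -1, 0.5, 1]])

```text
time_s: 2.5
tool_pos: [0.4424, 0.1857, 0.1378]
tcp_rot: [1.0, -0.0, -0.0, 0.0]
wrist_force: [1.7, 0.6, -0.6]
finger_gap: 0.0929
grip_force: 0.0
```

Request:
send_rows(increments=[[0, 0, 0, -0.03, -0.6, 0.5, 1], [0, 0, 0, 0, 0, 0, 1], [0, 0, 0, 0, 0, 0, 1]])

```text
time_s: 2.8
tool_pos: [0.441, 0.2079, 0.1182]
tcp_rot: [1.0, 0.0, -0.001, 0.001]
wrist_force: [-0.4, -1.0, 0.5]
finger_gap: 0.0929
grip_force: 0.0
```

Request:
send_rows(increments=[[0, 0, 0, 0.03, -0.47, 0.4, 1], [0, 0, 0, 0, 0, 0.6, 1], [0, 0, 0, 0, 0, 0.6, 1], [0, 0, 0, 0, 0, 0.5, 1], [0, 0, 0, 0, 0, 0.4, 1], [0, 0, 0, 0, 0, 0.13, 1], [0, 0, 0, 0, 0, 0, 1], [0, 0, 0, 0, 0, 0, 0.5], [0, 0, 0, 0, 0, 0, 0.4], [0, 0, 0, 0, 0, 0, 0.3], [0, 0, 0, 0, 0, 0, 0.3], [0, 0, 0, 0, 0, 0, 0.3]])

```text
time_s: 4.0
tool_pos: [0.4429, 0.2276, 0.0138]
tcp_rot: [1.0, -0.0, 0.0, -0.0]
wrist_force: [-0.9, 1.9, 0.4]
finger_gap: 0.0575
grip_force: 0.7
```

Request:
send_rows(increments=[[0, 0, 0, 0, 0, 0, 0.2], [0, 0, 0, 0, 0, 0, 0.1], [0, 0, 0, 0, 0, 0, 0], [0, 0, 0, 0, 0, 0, 0], [0, 0, 0, 0, 0, 0, 0], [0, 0, 0, 0, 0, 0, 0], [0, 0, 0, 0, 0, -0.3, 0], [0, 0, 0, 0, 0, -0.5, 0], [0, 0, 0, 0, 0, -0.6, 0], [0, 0, 0, 0, 0, -0.6, 0], [0, 0, 0, 0, 0, -0.4, 0], [0, 0, 0, 0, 0, 0, 0]])

```text
time_s: 5.2
tool_pos: [0.4437, 0.2266, 0.1113]
tcp_rot: [1.0, -0.001, 0.002, -0.0]
wrist_force: [0.3, -0.0, -2.2]
finger_gap: 0.055
grip_force: 15.0
```

Request:
send_rows(increments=[[0, 0, 0, 0.05, 0.5, 0, 0], [0, 0, 0, 0, 0.8, 0, 0], [0, 0, 0, 0, 1, 0, 0], [0, 0, 0, 0, 1, 0, 0], [0, 0, 0, 0, 1, 0, 0], [0, 0, 0, 0, 1, 0, 0], [0, 0, 0, 0, 1, 0, 0], [0, 0, 0, 0, 1, 0, 0], [0, 0, 0, 0, 1, 0, 0], [0, 0, 0, 0, 0.7, 0, 0], [0, 0, 0, 0, 0.5, 0, 0], [0, 0, 0, 0, 0, 0, 0]])

```text
time_s: 6.4
tool_pos: [0.4426, -0.1569, 0.1084]
tcp_rot: [1.0, -0.004, -0.001, 0.001]
wrist_force: [-0.3, 0.0, -2.4]
finger_gap: 0.0554
grip_force: 15.0
```

Request:
send_rows(increments=[[0, 0, 0, 0.08, -0.11, 0.3, 0], [0, 0, 0, 0, 0, 0.5, 0], [0, 0, 0, 0, 0, 0.5, 0], [0, 0, 0, 0, 0, 0.4, 0], [0, 0, 0, 0, 0, 0.2, 0], [0, 0, 0, 0, 0, 0.1, 0], [0, 0, 0, 0, 0, 0, 0], [0, 0, 0, 0, 0, 0, 0]])

```text
time_s: 7.2
tool_pos: [0.4481, -0.1482, 0.0298]
tcp_rot: [1.0, -0.0, 0.0, 0.0]
wrist_force: [0.3, -1.1, -2.7]
finger_gap: 0.0555
grip_force: 15.0
```

Request:
send_rows(increments=[[0, 0, 0, 0, 0, 0.05, 0], [0, 0, 0, 0, 0, 0.05, 0], [0, 0, 0, 0, 0, 0.05, 0], [0, 0, 0, 0, 0, 0, 0], [0, 0, 0, 0, 0, 0, 0]])

```text
time_s: 7.7
tool_pos: [0.4476, -0.1486, 0.0234]
tcp_rot: [1.0, -0.0, -0.0, -0.0]
wrist_force: [0.2, -0.2, -2.3]
finger_gap: 0.0554
grip_force: 15.0
```

Request:
send_rows(increments=[[0, 0, 0, -0.05, 0.1, 0, 0], [0, 0, 0, 0, 0, 0.04, 0], [0, 0, 0, 0, 0, 0.03, 0], [0, 0, 0, 0, 0, 0.03, 0], [0, 0, 0, 0, 0, 0, 0], [0, 0, 0, 0, 0, 0, 0]])

```text
time_s: 8.3
tool_pos: [0.4456, -0.1526, 0.0198]
tcp_rot: [1.0, -0.0, 0.0, 0.0]
wrist_force: [-1.4, -0.2, 4.5]
finger_gap: 0.0555
grip_force: 15.0
```

Request:
send_rows(increments=[[0, 0, 0, 0, 0, 0, 0.65], [0, 0, 0, 0, 0, 0, 0.75], [0, 0, 0, 0, 0, 0, 0.9], [0, 0, 0, 0, 0, 0, 1], [0, 0, 0, 0, 0, 0, 1], [0, 0, 0, 0, 0, -0.2, 1], [0, 0, 0, 0, 0, -0.5, 1], [0, 0, 0, 0, 0, -0.6, 1], [0, 0, 0, 0, 0, -0.6, 1], [0, 0, 0, 0, 0, -0.3, 1], [0, 0, 0, 0.4, -0.44, 0, 1], [0, 0, 0, 0.6, -0.7, 0, 1]])

```text
time_s: 9.5
tool_pos: [0.4851, -0.1092, 0.1087]
tcp_rot: [1.0, -0.003, 0.0, 0.001]
wrist_force: [0.7, -0.3, -0.1]
finger_gap: 0.0929
grip_force: 0.0
```

Request:
send_rows(increments=[[0, 0, 0, 0.6, -0.7, 0, 1], [0, 0, 0, 0.6, -0.7, 0, 1], [0, 0, 0, 0.6, -0.7, 0, 1], [0, 0, 0, 0.6, -0.7, 0, 1], [0, 0, 0, 0.32, -0.5, 0, 1], [0, 0, 0, 0, 0, 0, 1], [0, 0, 0, 0, 0, 0, 1], [0, 0, 0, 0, 0, 0, 1]])

```text
time_s: 10.3
tool_pos: [0.5935, 0.0227, 0.1076]
tcp_rot: [1.0, -0.002, -0.001, 0.001]
wrist_force: [0.2, -0.8, -0.5]
finger_gap: 0.0929
grip_force: 0.0
```

```bash
cat > look.py <<'E'
import sys
from h import *
# usage: look.py tag n x0 y0 n2 x0 y0 : 130x100 crops at 3x, side by side, true scale
a=sys.argv; out=[]
for i in (2,5):
    im=manip.read_camera(a[i]); cv2.imwrite(f"pics/{a[i]}_{a[1]}.png",im); x,y=int(a[i+1]),int(a[i+2])
    out.append(cv2.resize(im[y:y+100,x:x+100],None,fx=4,fy=4,interpolation=cv2.INTER_CUBIC))
cv2.imwrite(f"pics/look_{a[1]}.png",cv2.convertScaleAbs(np.hstack(out),alpha=1.4))
print(manip.observe()['tool_pos'])
E
python3 look.py 1 top 333 219 scene 218 99
```

```text
[0.59381    0.02282466 0.10765243]
```

View pics/look_1.png

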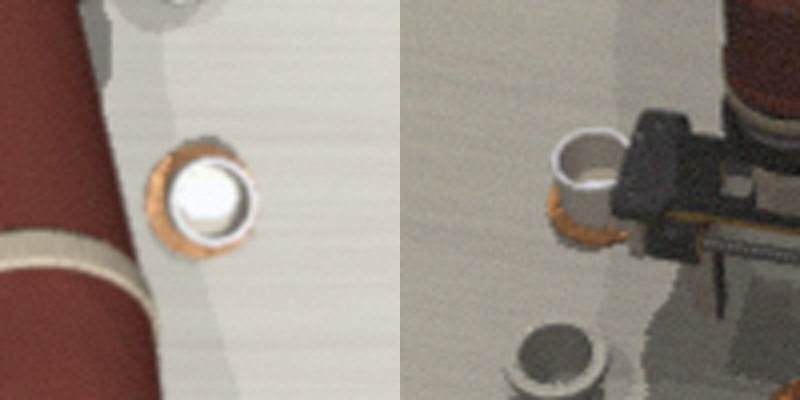

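```bash
python3 -c "
from h import *
print(plane('top',(385.75,268.9),.05))"
```

```text
[ 0.44542306 -0.15261554  0.05      ]
```

Request:
send_rows(increments=[[0, 0, 0, 0.02, -0.05, 0.3, 1], [0, 0, 0, 0, 0, 0.5, 1], [0, 0, 0, 0, 0, 0.6, 1], [0, 0, 0, 0, 0, 0.5, 1], [0, 0, 0, 0, 0, 0.25, 1], [0, 0, 0, 0, 0, 0.05, 1], [0, 0, 0, 0, 0, 0, 0.7], [0, 0, 0, 0, 0, 0, 0.4], [0, 0, 0, 0, 0, 0, 0.3], [0, 0, 0, 0, 0, 0, 0.3]], newtons=12)

```text
time_s: 11.4
tool_pos: [0.5959, 0.027, 0.0203]
tcp_rot: [1.0, -0.0, 0.001, -0.0]
wrist_force: [0.4, -0.3, 0.1]
finger_gap: 0.0657
grip_force: 0.0
```

Request:
send_rows(increments=[[0, 0, 0, -0.03, 0.05, 0.05, 0.5], [0, 0, 0, 0, 0, 0.04, 0.35], [0, 0, 0, 0, 0, 0, 0.3], [0, 0, 0, 0, 0, 0, 0.2], [0, 0, 0, 0, 0, 0, 0.15], [0, 0, 0, 0, 0, 0, 0.1], [0, 0, 0, 0, 0, 0, 0.0], [0, 0, 0, 0, 0, 0, 0.0], [0, 0, 0, 0, 0, 0, 0.0], [0, 0, 0, 0, 0, 0, 0.0], [0, 0, 0, 0, 0, 0, 0.0], [0, 0, 0, 0, 0, 0, 0.0]])

```text
time_s: 12.6
tool_pos: [0.5942, 0.025, 0.0159]
tcp_rot: [1.0, -0.0, 0.0, -0.0]
wrist_force: [0.3, 0.1, 0.0]
finger_gap: 0.0197
grip_force: 12.0
```

Request:
send_rows(increments=[[0, 0, 0, 0, 0, -0.3, 0], [0, 0, 0, 0, 0, -0.6, 0], [0, 0, 0, 0, 0, -0.7, 0], [0, 0, 0, 0, 0, -0.7, 0], [0, 0, 0, 0, 0, -0.3, 0], [0, 0, 0, -0.4, 0.44, 0, 0], [0, 0, 0, -0.6, 0.7, 0, 0], [0, 0, 0, -0.6, 0.8, 0, 0], [0, 0, 0, -0.7, 0.8, 0, 0], [0, 0, 0, -0.7, 0.8, 0, 0], [0, 0, 0, -0.52, 0.6, 0, 0], [0, 0, 0, -0.2, 0.3, 0, 0]])

```text
time_s: 13.8
tool_pos: [0.4417, -0.1554, 0.1197]
tcp_rot: [1.0, -0.003, -0.002, 0.0]
wrist_force: [0.5, 0.4, -0.8]
finger_gap: 0.0197
grip_force: 12.0
```

Request:
send_rows(increments=[[0, 0, 0, 0, 0, 0, 0], [0, 0, 0, 0, 0, 0.4, 0], [0, 0, 0, 0, 0, 0.4, 0], [0, 0, 0, 0, 0, 0.2, 0], [0, 0, 0, 0, 0, 0, 0], [0, 0, 0, 0, 0, 0, 0]])

```text
time_s: 14.4
tool_pos: [0.4459, -0.1519, 0.08]
tcp_rot: [1.0, 0.0, 0.0, -0.0]
wrist_force: [-1.6, 0.2, -1.2]
finger_gap: 0.0195
grip_force: 12.0
```

Well aligned; descend gently.

Request:
send_rows(increments=[[0, 0, 0, 0, 0.02, 0.15, 0], [0, 0, 0, 0, 0, 0.15, 0], [0, 0, 0, 0, 0, 0.08, 0], [0, 0, 0, 0, 0, 0.05, 0], [0, 0, 0, 0, 0, 0.03, 0], [0, 0, 0, 0, 0, 0.02, 0], [0, 0, 0, 0, 0, 0, 0], [0, 0, 0, 0, 0, 0, 0]])

```text
time_s: 15.2
tool_pos: [0.4453, -0.1533, 0.0608]
tcp_rot: [1.0, -0.0, 0.0, -0.0]
wrist_force: [-0.4, -0.3, -0.5]
finger_gap: 0.0195
grip_force: 12.0
```

Request:
send_rows(increments=[[0, 0, 0, 0, 0, 0.02, 0], [0, 0, 0, 0, 0, 0.02, 0], [0, 0, 0, 0, 0, 0, 0], [0, 0, 0, 0, 0, 0, 0]])

```text
time_s: 15.6
tool_pos: [0.4454, -0.1534, 0.0598]
tcp_rot: [1.0, -0.0, 0.0, 0.0]
wrist_force: [-0.8, 0.5, 6.0]
finger_gap: 0.0195
grip_force: 12.0
```

Request:
send_rows(increments=[[0, 0, 0, 0, 0, 0, 0.25], [0, 0, 0, 0, 0, 0, 0.35], [0, 0, 0, 0, 0, 0, 0.5], [0, 0, 0, 0, 0, 0, 0.6], [0, 0, 0, 0, 0, 0, 0.6], [0, 0, 0, 0, 0, -0.3, 0.7], [0, 0, 0, 0, 0, -0.6, 1], [0, 0, 0, 0, 0, -0.6, 1], [0, 0, 0, 0, 0, -0.5, 1], [0, 0, 0, 0.1, 0.6, 0, 1], [0, 0, 0, 0, 0.8, 0, 1], [0, 0, 0, 0, 0.9, 0, 1]])

```text
time_s: 16.8
tool_pos: [0.4495, -0.2453, 0.1393]
tcp_rot: [1.0, 0.001, 0.0, -0.0]
wrist_force: [0.7, -0.1, 0.4]
finger_gap: 0.0926
grip_force: 0.0
```

Request:
send_rows(increments=[[0, 0, 0, 0, 0.9, 0, 1], [0, 0, 0, 0, 0.9, 0, 1], [0, 0, 0, 0, 0.8, 0, 1], [0, 0, 0, 0, 0.5, 0, 1], [0, 0, 0, 0, 0, 0, 1], [0, 0, 0, 0, 0, 0, 1]])

```text
time_s: 17.4
tool_pos: [0.4489, -0.3682, 0.1386]
tcp_rot: [1.0, -0.0, -0.0, -0.001]
wrist_force: [-0.8, 1.0, 0.4]
finger_gap: 0.0932
grip_force: 0.0
```

```bash
python3 look.py 2 top 333 219 scene 218 99
```

```text
[ 0.44953373 -0.36696504  0.1388859 ]
```

View pics/look_2.png

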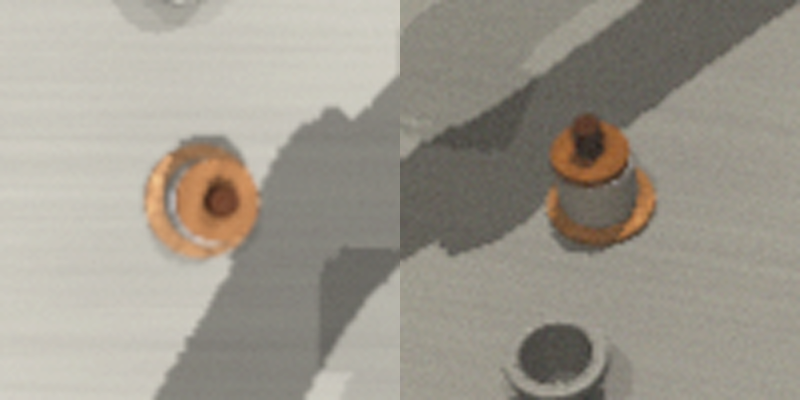

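Request:
send_rows(increments=[[0, 0, 0, 0, 0.03, 0.4, 1], [0, 0, 0, 0, 0, 0.6, 1], [0, 0, 0, 0, 0, 0.6, 1], [0, 0, 0, 0, 0, 0.5, 1], [0, 0, 0, 0, 0, 0.4, 1], [0, 0, 0, 0, 0, 0.2, 1], [0, 0, 0, 0, 0, 0.05, 1], [0, 0, 0, 0, 0, 0, 1], [0, 0, 0, 0, 0, 0, 0.9], [0, 0, 0, 0, 0, 0, 0.8]], newtons=18)

```text
time_s: 18.5
tool_pos: [0.4496, -0.3709, 0.03]
tcp_rot: [1.0, -0.0, 0.001, 0.001]
wrist_force: [-0.5, -0.2, -0.6]
finger_gap: 0.0817
grip_force: 0.0
```

Request:
send_rows(increments=[[0, 0, 0, 0, 0, 0, 0.7], [0, 0, 0, 0, 0, 0, 0.65], [0, 0, 0, 0, 0, 0, 0.5], [0, 0, 0, 0, 0, 0, 0.3], [0, 0, 0, 0, 0, 0, 0], [0, 0, 0, 0, 0, 0, 0], [0, 0, 0, 0, 0, 0, 0], [0, 0, 0, 0, 0, 0, 0], [0, 0, 0, 0, 0, 0, 0]])

```text
time_s: 19.4
tool_pos: [0.4491, -0.37, 0.0294]
tcp_rot: [1.0, -0.0, -0.0, -0.0]
wrist_force: [-1.0, 2.4, 5.2]
finger_gap: 0.0642
grip_force: 18.0
```

Request:
send_rows(increments=[[0, 0, 0, 0, 0, -0.3, 0], [0, 0, 0, 0, 0, -0.5, 0], [0, 0, 0, 0, 0, -0.5, 0], [0, 0, 0, 0.3, 0.09, 0, 0], [0, 0, 0, 0.6, 0, 0, 0], [0, 0, 0, 0.8, 0, 0, 0], [0, 0, 0, 0.8, 0, 0, 0], [0, 0, 0, 0.6, 0, 0, 0], [0, 0, 0, 0.45, 0, 0, 0], [0, 0, 0, 0, 0, 0.4, 0], [0, 0, 0, 0, 0, 0.4, 0], [0, 0, 0, 0, 0, 0, 0]])

```text
time_s: 20.6
tool_pos: [0.5861, -0.3735, 0.0443]
tcp_rot: [1.0, -0.001, -0.005, -0.002]
wrist_force: [-0.6, -0.6, -3.0]
finger_gap: 0.0642
grip_force: 18.0
```

Request:
send_rows(increments=[[0, 0, 0, 0, 0, 0.1, 0], [0, 0, 0, 0, 0, 0.05, 0], [0, 0, 0, 0, 0, 0, 0], [0, 0, 0, 0, 0, 0, 0]])

```text
time_s: 21.0
tool_pos: [0.5912, -0.3745, 0.0436]
tcp_rot: [1.0, -0.0, 0.0, 0.0]
wrist_force: [0.3, 0.0, -1.5]
finger_gap: 0.064
grip_force: 18.0
```

Request:
send_rows(increments=[[0, 0, 0, 0, -0.02, 0.07, 0], [0, 0, 0, 0, 0, 0.05, 0], [0, 0, 0, 0, 0, 0.04, 0], [0, 0, 0, 0, 0, 0.02, 0], [0, 0, 0, 0, 0, 0, 0], [0, 0, 0, 0, 0, 0, 0]])

```text
time_s: 21.6
tool_pos: [0.5911, -0.3735, 0.0358]
tcp_rot: [1.0, -0.0, 0.0, -0.0]
wrist_force: [0.6, 0.7, -2.6]
finger_gap: 0.0639
grip_force: 18.0
```

Request:
send_rows(increments=[[0, 0, 0, 0, 0, 0.02, 0], [0, 0, 0, 0, 0, 0.015, 0], [0, 0, 0, 0, 0, 0, 0], [0, 0, 0, 0, 0, 0, 0]])

```text
time_s: 22.0
tool_pos: [0.5913, -0.3736, 0.0355]
tcp_rot: [1.0, -0.0, 0.0, 0.0]
wrist_force: [-2.0, 0.2, 5.1]
finger_gap: 0.0642
grip_force: 18.0
```

Request:
send_rows(increments=[[0, 0, 0, 0, 0, 0, 0.75], [0, 0, 0, 0, 0, 0, 0.85], [0, 0, 0, 0, 0, 0, 0.95], [0, 0, 0, 0, 0, 0, 1], [0, 0, 0, 0, 0, 0, 1], [0, 0, 0, 0, 0, -0.3, 1], [0, 0, 0, 0, 0, -0.6, 1], [0, 0, 0, 0, 0, -0.7, 1], [0, 0, 0, 0, 0, -0.7, 1], [0, 0, 0, 0, 0, -0.3, 1], [0, 0, 0, 0.37, -0.5, 0, 1], [0, 0, 0, 0, -0.8, 0, 1]])

```text
time_s: 23.2
tool_pos: [0.6066, -0.3235, 0.1389]
tcp_rot: [1.0, -0.002, 0.001, 0.001]
wrist_force: [1.6, 0.5, -0.3]
finger_gap: 0.0933
grip_force: 0.0
```

Request:
send_rows(increments=[[0, 0, 0, 0, -0.9, 0, 1], [0, 0, 0, 0, -0.9, 0, 1], [0, 0, 0, 0, -0.9, 0, 1], [0, 0, 0, 0, -0.9, 0, 1], [0, 0, 0, 0, -0.8, 0, 1], [0, 0, 0, 0, -0.4, 0, 1], [0, 0, 0, 0, 0, 0, 1], [0, 0, 0, 0, 0, 0, 1], [0, 0, 0, 0, 0, 0, 1]])

```text
time_s: 24.1
tool_pos: [0.6057, -0.1328, 0.1384]
tcp_rot: [1.0, -0.002, -0.0, 0.001]
wrist_force: [-0.3, -0.4, -0.5]
finger_gap: 0.0929
grip_force: 0.0
```

```bash
python3 look.py 3 top 413 165 scene 124 128
```

```text
[ 0.60579221 -0.13211795  0.13837165]
```

View pics/look_3.png

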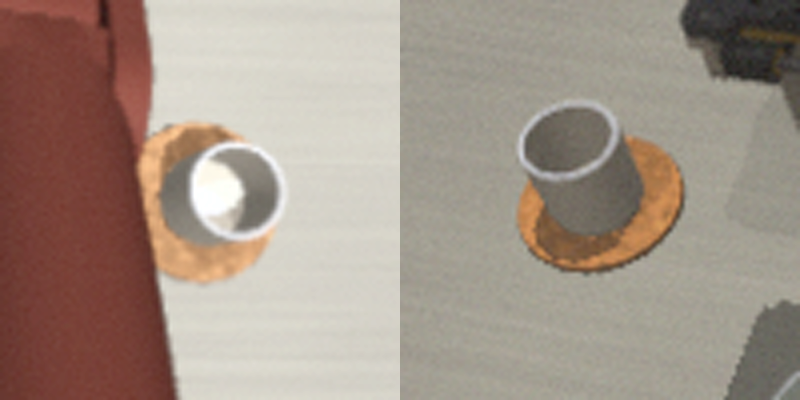

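```bash
python3 -c "
from h import *
print(plane('top',(472.1,212.4),.072),plane('scene',(166.1,162.6),.072))"
```

```text
[ 0.59074868 -0.37443362  0.072     ] [ 0.59124642 -0.37193178  0.072     ]
```

Request:
send_rows(increments=[[0, 0, 0, 0, -0.02, 0.4, 1], [0, 0, 0, 0, 0, 0.6, 1], [0, 0, 0, 0, 0, 0.6, 1], [0, 0, 0, 0, 0, 0.5, 1], [0, 0, 0, 0, 0, 0.3, 1], [0, 0, 0, 0, 0, 0.08, 1], [0, 0, 0, 0, 0, 0, 1], [0, 0, 0, 0, 0, 0, 1], [0, 0, 0, 0, 0, 0, 0.9]], newtons=10)

```text
time_s: 25.1
tool_pos: [0.6069, -0.1288, 0.0404]
tcp_rot: [1.0, -0.0, 0.001, 0.0]
wrist_force: [0.3, -0.1, 0.0]
finger_gap: 0.0887
grip_force: 0.0
```

Request:
send_rows(increments=[[0, 0, 0, -0.02, 0.04, 0.04, 0.8], [0, 0, 0, 0, 0, 0, 0.75], [0, 0, 0, 0, 0, 0, 0.7], [0, 0, 0, 0, 0, 0, 0.6], [0, 0, 0, 0, 0, 0, 0.5], [0, 0, 0, 0, 0, 0, 0.4], [0, 0, 0, 0, 0, 0, 0], [0, 0, 0, 0, 0, 0, 0], [0, 0, 0, 0, 0, 0, 0], [0, 0, 0, 0, 0, 0, 0], [0, 0, 0, 0, 0, 0, 0]])

```text
time_s: 26.2
tool_pos: [0.6053, -0.1307, 0.0379]
tcp_rot: [1.0, -0.0, 0.0, 0.0]
wrist_force: [-1.8, -1.2, 3.1]
finger_gap: 0.0656
grip_force: 10.0
```

Request:
send_rows(increments=[[0, 0, 0, 0, 0, 0, 0], [0, 0, 0, 0, 0, -0.2, 0], [0, 0, 0, 0, 0, -0.5, 0], [0, 0, 0, 0, 0, -0.6, 0], [0, 0, 0, 0, 0, -0.6, 0], [0, 0, 0, 0, 0, -0.5, 0], [0, 0, 0, 0, 0, -0.1, 0], [0, 0, 0, -0.2, 0.3, 0, 0], [0, 0, 0, -0.17, 0.6, 0, 0], [0, 0, 0, 0, 0.8, 0, 0], [0, 0, 0, 0, 0.8, 0, 0], [0, 0, 0, 0, 0.8, 0, 0]], newtons=15)

```text
time_s: 27.4
tool_pos: [0.5882, -0.2638, 0.1356]
tcp_rot: [1.0, -0.001, -0.002, -0.001]
wrist_force: [0.4, -0.4, -0.4]
finger_gap: 0.066
grip_force: 15.0
```

Request:
send_rows(increments=[[0, 0, 0, 0, 0.8, 0, 0], [0, 0, 0, 0, 0.8, 0, 0], [0, 0, 0, 0, 0.6, 0, 0], [0, 0, 0, 0, 0.4, 0, 0], [0, 0, 0, 0, 0.17, 0, 0], [0, 0, 0, 0, 0, 0, 0], [0, 0, 0, 0, 0, 0, 0], [0, 0, 0, 0, 0, 0, 0]])

```text
time_s: 28.2
tool_pos: [0.591, -0.3707, 0.1377]
tcp_rot: [1.0, 0.001, 0.0, -0.001]
wrist_force: [0.1, -0.7, -1.3]
finger_gap: 0.0659
grip_force: 15.0
```

```bash
python3 look.py 4 top 413 165 scene 104 88
```

```text
[ 0.59086851 -0.37141977  0.13785872]
```

View pics/look_4.png

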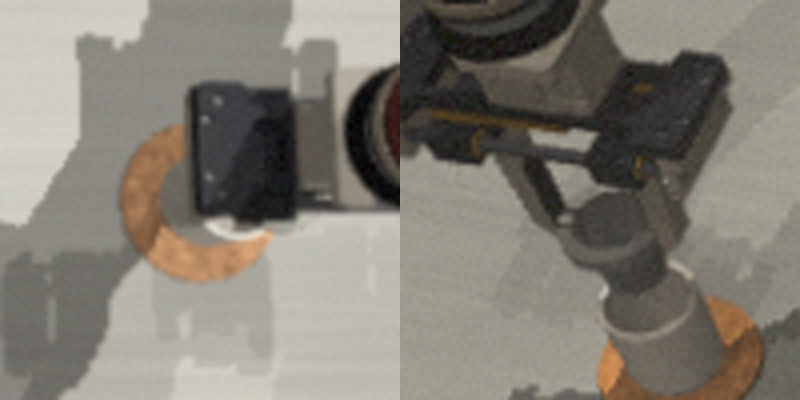

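Request:
send_rows(increments=[[0, 0, 0, 0, 0.05, 0, 0], [0, 0, 0, 0, 0, 0.2, 0], [0, 0, 0, 0, 0, 0.3, 0], [0, 0, 0, 0, 0, 0.3, 0], [0, 0, 0, 0, 0, 0.3, 0], [0, 0, 0, 0, 0, 0.2, 0], [0, 0, 0, 0, 0, 0.1, 0], [0, 0, 0, 0, 0, 0.05, 0], [0, 0, 0, 0, 0, 0, 0], [0, 0, 0, 0, 0, 0, 0]])

```text
time_s: 29.3
tool_pos: [0.5907, -0.3753, 0.0803]
tcp_rot: [1.0, -0.0, 0.001, 0.0]
wrist_force: [-0.3, -0.4, -0.6]
finger_gap: 0.0656
grip_force: 15.0
```

Request:
send_rows(increments=[[0, 0, 0, 0, -0.04, 0.06, 0], [0, 0, 0, 0, 0, 0.06, 0], [0, 0, 0, 0, 0, 0.04, 0], [0, 0, 0, 0, 0, 0.02, 0], [0, 0, 0, 0, 0, 0, 0], [0, 0, 0, 0, 0, 0, 0]])

```text
time_s: 29.9
tool_pos: [0.5903, -0.3735, 0.0725]
tcp_rot: [1.0, -0.0, 0.0, 0.0]
wrist_force: [0.2, -0.2, -1.6]
finger_gap: 0.0657
grip_force: 15.0
```

Request:
send_rows(increments=[[0, 0, 0, 0, 0, 0.02, 0], [0, 0, 0, 0, 0, 0.015, 0], [0, 0, 0, 0, 0, 0, 0], [0, 0, 0, 0, 0, 0, 0]])

```text
time_s: 30.3
tool_pos: [0.5905, -0.3736, 0.0719]
tcp_rot: [1.0, -0.0, 0.0, 0.0]
wrist_force: [-1.4, 0.2, 4.3]
finger_gap: 0.0656
grip_force: 15.0
```

Request:
send_rows(increments=[[0, 0, 0, 0, 0, 0, 0.75], [0, 0, 0, 0, 0, 0, 0.85], [0, 0, 0, 0, 0, 0, 0.95], [0, 0, 0, 0, 0, 0, 1], [0, 0, 0, 0, 0, 0, 1], [0, 0, 0, 0, 0, -0.3, 1], [0, 0, 0, 0, 0, -0.6, 1], [0, 0, 0, 0, 0, -0.7, 1], [0, 0, 0, 0, 0, -0.4, 1], [0, 0, 0, -0.3, -0.5, 0, 1], [0, 0, 0, -0.35, -0.8, 0, 1], [0, 0, 0, -0.35, -0.9, 0, 1]])

```text
time_s: 31.5
tool_pos: [0.55, -0.2858, 0.1522]
tcp_rot: [1.0, -0.002, 0.001, 0.001]
wrist_force: [1.3, 1.4, 1.0]
finger_gap: 0.0929
grip_force: 0.0
```

Request:
send_rows(increments=[[0, 0, 0, -0.35, -0.9, 0, 1], [0, 0, 0, -0.35, -0.9, 0, 1], [0, 0, 0, -0.35, -0.9, 0, 1], [0, 0, 0, -0.35, -0.9, 0, 1], [0, 0, 0, -0.35, -0.9, 0, 1], [0, 0, 0, -0.35, -0.9, 0, 1], [0, 0, 0, -0.35, -0.9, 0, 1], [0, 0, 0, -0.24, -0.82, 0, 1], [0, 0, 0, 0, -0.5, 0, 1], [0, 0, 1, 0, 0, 0, 1], [0, 0, 1, 0, 0, 0, 1], [0, 0, 0.63, 0, 0, 0, 1]])

```text
time_s: 32.7
tool_pos: [0.4436, 0.0199, 0.1521]
tcp_rot: [0.983, -0.185, 0.001, -0.0]
wrist_force: [0.2, -0.3, -0.2]
finger_gap: 0.093
grip_force: 0.0
```

Request:
send_rows(increments=[[0, 0, 0, 0, 0, 0, 0.7], [0, 0, 0, 0, 0, 0, 0.6]])

```text
time_s: 32.9
tool_pos: [0.4434, 0.0196, 0.1517]
tcp_rot: [0.983, -0.182, 0.001, -0.0]
wrist_force: [-0.4, 0.6, 0.5]
finger_gap: 0.0815
grip_force: 0.0
```

```bash
python3 look.py 5 top 413 165 scene 124 118
```

```text
[0.44320332 0.01948888 0.15142931]
```

View pics/look_5.png

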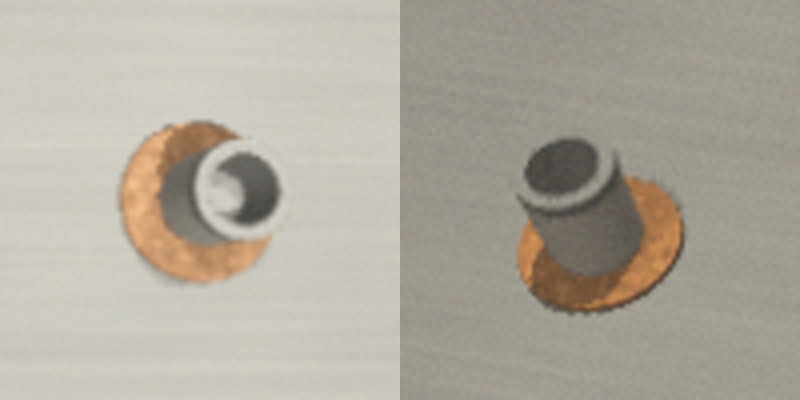

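```bash
python3 -c "
from h import *
print(plane('top',(473.1,211.9),.083))"
```

```text
[ 0.59081328 -0.37276815  0.083     ]
```

Request:
send_rows(increments=[[0, 0, 0, -0.17, -0.45, 0, 0.6], [0, 0, 0, 0, 0, 0.5, 0.6], [0, 0, 0, 0, 0, 0.7, 0.6], [0, 0, 0, 0, 0, 0.7, 0.6], [0, 0, 0, 0, 0, 0.5, 0.6], [0, 0, 0, 0, 0, 0.3, 0.6], [0, 0, 0, 0, 0, 0.2, 0.6], [0, 0, 0, 0, 0, 0, 0.6], [0, 0, 0, 0, 0, 0, 0.6], [0, 0, 0, 0, 0, 0, 0.6]])

```text
time_s: 34.0
tool_pos: [0.4437, 0.0387, 0.0358]
tcp_rot: [0.983, -0.183, 0.001, -0.0]
wrist_force: [-0.5, 0.1, -1.1]
finger_gap: 0.056
grip_force: 0.0
```

Strainer is seated and centred. Lower the last 18 mm and grip the bar.

Request:
send_rows(increments=[[0, 0, 0, 0, 0, 0.2, 0.6], [0, 0, 0, 0, 0, 0.15, 0.6], [0, 0, 0, 0, 0, 0.1, 0.6], [0, 0, 0, 0, 0, 0, 0.5], [0, 0, 0, 0, 0, 0, 0.35], [0, 0, 0, 0, 0, 0, 0.25], [0, 0, 0, 0, 0, 0, 0.15], [0, 0, 0, 0, 0, 0, 0], [0, 0, 0, 0, 0, 0, 0], [0, 0, 0, 0, 0, 0, 0], [0, 0, 0, 0, 0, 0, 0], [0, 0, 0, 0, 0, 0, 0]], newtons=12)

```text
time_s: 35.2
tool_pos: [0.4432, 0.0388, 0.0172]
tcp_rot: [0.983, -0.183, 0.0, -0.0]
wrist_force: [0.3, 0.0, 1.8]
finger_gap: 0.0142
grip_force: 12.0
```

Request:
send_rows(increments=[[0, 0, 0, 0, 0, -0.3, 0], [0, 0, 0, 0, 0, -0.7, 0], [0, 0, 0, 0, 0, -0.8, 0], [0, 0, 0, 0, 0, -0.8, 0], [0, 0, 0, 0, 0, -0.6, 0], [0, 0, 0, 0, 0, -0.3, 0], [0, 0, 0, 0.3, 0.4, 0, 0], [0, 0, 0, 0.6, 0.7, 0, 0], [0, 0, 0, 0.7, 0.8, 0, 0], [0, 0, 0, 0.7, 0.8, 0, 0], [0, 0, 0, 0.7, 0.8, 0, 0], [0, 0, 0, 0.7, 0.8, 0, 0]])

```text
time_s: 36.4
tool_pos: [0.5191, -0.1765, 0.1566]
tcp_rot: [0.983, -0.183, -0.001, -0.0]
wrist_force: [0.2, -0.8, -0.4]
finger_gap: 0.014
grip_force: 12.0
```

Request:
send_rows(increments=[[0, 0, 0, 0.7, 0.8, 0, 0], [0, 0, 0, 0.7, 0.8, 0, 0], [0, 0, 0, 0.7, 0.8, 0, 0], [0, 0, 0, 0.6, 0.7, 0, 0], [0, 0, 0, 0.5, 0.6, 0, 0], [0, 0, 0, 0.2, 0.3, 0, 0], [0, 0, 0, 0, 0, 0, 0], [0, 0, 0, 0, 0, 0, 0], [0, 0, 0, 0, 0, 0, 0]])

```text
time_s: 37.3
tool_pos: [0.5888, -0.371, 0.1568]
tcp_rot: [0.983, -0.182, -0.0, -0.001]
wrist_force: [0.4, 0.5, -1.0]
finger_gap: 0.0137
grip_force: 12.0
```

Request:
send_rows(increments=[[0, 0, 0, 0.06, 0.03, 0.2, 0], [0, 0, 0, 0, 0, 0.3, 0], [0, 0, 0, 0, 0, 0.3, 0], [0, 0, 0, 0, 0, 0.2, 0], [0, 0, 0, 0, 0, 0.15, 0], [0, 0, 0, 0, 0, 0, 0], [0, 0, 0, 0, 0, 0, 0]])

```text
time_s: 38.0
tool_pos: [0.5906, -0.3753, 0.1111]
tcp_rot: [0.983, -0.183, 0.0, 0.0]
wrist_force: [0.4, 0.6, -1.4]
finger_gap: 0.0137
grip_force: 12.0
```

```bash
python3 look.py 6 top 413 165 scene 124 108
```

```text
[ 0.59089313 -0.37551319  0.1116878 ]
```

View pics/look_6.png

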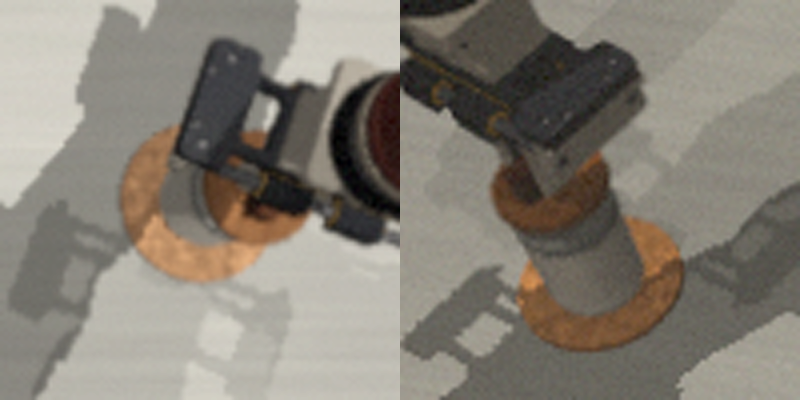

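Request:
send_rows(increments=[[0, 0, 0, -0.02, -0.045, 0.05, 0], [0, 0, 0, 0, 0, 0.1, 0], [0, 0, 0, 0, 0, 0.1, 0], [0, 0, 0, 0, 0, 0.07, 0], [0, 0, 0, 0, 0, 0.04, 0], [0, 0, 0, 0, 0, 0.02, 0], [0, 0, 0, 0, 0, 0, 0], [0, 0, 0, 0, 0, 0, 0]])

```text
time_s: 38.9
tool_pos: [0.5905, -0.3733, 0.096]
tcp_rot: [0.983, -0.183, 0.0, 0.0]
wrist_force: [-0.0, 0.8, -0.8]
finger_gap: 0.0141
grip_force: 12.0
```

Request:
send_rows(increments=[[0, 0, 0, 0, 0, 0.02, 0], [0, 0, 0, 0, 0, 0.02, 0], [0, 0, 0, 0, 0, 0, 0], [0, 0, 0, 0, 0, 0, 0]])

```text
time_s: 39.3
tool_pos: [0.5907, -0.3734, 0.0955]
tcp_rot: [0.983, -0.183, 0.001, 0.0]
wrist_force: [-1.8, 1.9, 5.6]
finger_gap: 0.014
grip_force: 12.0
```

Request:
send_rows(increments=[[0, 0, 0, 0, 0, 0, 0.2], [0, 0, 0, 0, 0, 0, 0.3], [0, 0, 0, 0, 0, 0, 0.4], [0, 0, 0, 0, 0, 0, 0.5], [0, 0, 0, 0, 0, 0, 0.5], [0, 0, 0, 0, 0, 0, 0.5], [0, 0, 0, 0, 0, -0.3, 0.5], [0, 0, 0, 0, 0, -0.6, 0.5], [0, 0, 0, 0, 0, -0.8, 0.5], [0, 0, 0, 0, 0, -0.8, 0.5], [0, 0, 0, 0, 0, -0.5, 0.5], [0, 0, 0, 0, -0.6, 0, 0.5]])

```text
time_s: 40.5
tool_pos: [0.5986, -0.3571, 0.22]
tcp_rot: [0.982, -0.187, 0.004, 0.004]
wrist_force: [0.1, -0.3, 0.3]
finger_gap: 0.0465
grip_force: 0.0
```

Request:
send_rows(increments=[[0, 0, 0, 0, -0.8, 0, 0.5], [0, 0, 0, 0, -0.9, 0, 0.5], [0, 0, 0, 0, -0.9, 0, 0.5], [0, 0, 0, 0, -0.9, 0, 0.5], [0, 0, 0, 0, -0.7, 0, 0.5], [0, 0, 0, 0, -0.4, 0, 0.5], [0, 0, 0, 0, 0, 0, 0.5], [0, 0, 0, 0, 0, 0, 0.5], [0, 0, 0, 0, 0, 0, 0.5]])

```text
time_s: 41.4
tool_pos: [0.6642, -0.1825, 0.2145]
tcp_rot: [0.983, -0.185, -0.0, 0.001]
wrist_force: [-0.6, 0.4, -0.1]
finger_gap: 0.0467
grip_force: 0.0
```

```bash
python3 look.py 7 top 413 165 scene 124 108
```

```text
[ 0.66436965 -0.18182412  0.21435526]
```

View pics/look_7.png

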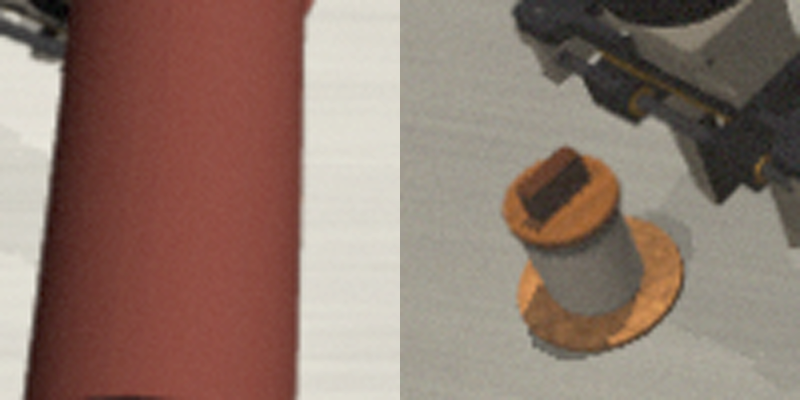

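View pics/scene_7.png

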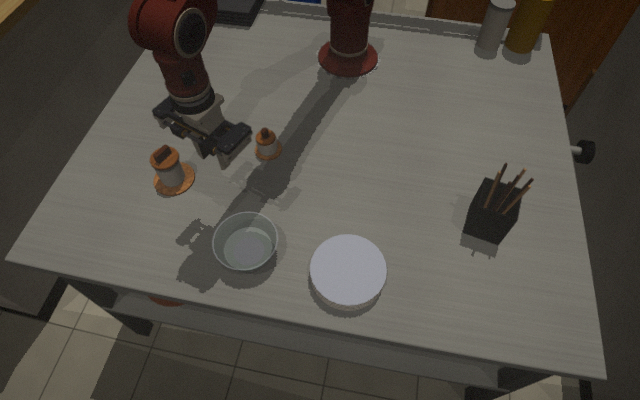

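Both towers stand seated: the large lid's disc is centred at about scene pixel (164, 157), level, and the bystanders have not moved.

```bash
python3 -c "
from h import *
print(plane('scene',(164,157.4),.088))
print(manip.close_job())"
```

```text
[ 0.58755014 -0.37381572  0.088     ]
the job is handed in; nothing more can be done
None
```

The tea service is laid out in the order asked and the job is handed in. All five pieces looked upright and seated in the camera views and the bystanders looked unmoved, but no verdict came back; the large lid measured about 3 mm off the strainer's centre (7 mm allowed).

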